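# Put the graded canisters back in their rack

## Robot

A 7-joint arm with a two-finger parallel gripper is mounted at the origin on a cart in front of the work surface, level with it; the furniture and walls round the work are solid. World frame = base frame: x ahead of the robot, y to its left, z up, the work surface at z = 0. Lengths are in m, angles in rad, forces in N, time in s.
With the tool pointing down it reaches from about 0.35 to 0.9 m from the base axis. Payload 8.1 kg.
Tool frame: the origin (TCP) lies midway between the tips of the shut fingers; the grasp point (between the pads) lies 19 mm behind it; z points along the fingers, y is the line along which they close (so a half turn about z gives the same grasp; the last joint's range is limited). The gripper opens to 85 mm and grips with 20 to 120 N. Pads are 22 mm wide; open, the fingers measure 114 mm over their backs; the gripper's body (76 mm by 85 mm) begins 54 mm behind the grasp point. The pads swing forward as they close: fully open they stand 13 mm farther back than shut.
Start: joints at [-1.237, 0.434, 0.025, 1.573, -0.012, 1.134, -0.075], TCP at [0.264, 0.566, 0.231] pointing down, gripper open.
Joint ranges: [-2.62, 2.62], [-0.44, 2.09], [-1.27, 1.32], [0.08, 2.57], [-1.32, 4.46], [0.12, 2], [-2.74, 2.74]. Speed limits (rad/s): [2.22, 2.22, 3.01, 3.01, 3.14, 3.14, 3.14].

## Interface

Orientations are given as a unit quaternion [w, x, y, z].
In Python, from cell import * gives the robot as it stands. The module is installed in compiled form; this text tells all that it offers.
- The arm moves only by the shell command python3 -m handwheel 'ROWS' [FORCE]. ROWS is JSON, one flat list of numbers, 5 for each row, row after row: the finger opening in mm, from 0 to 85.4, then the shift along the world's x, y, z in mm, then the turn about the world's z in rad. A call has 1 to 5 rows; each row is the pose to reach, as a shift and turn from the pose commanded when the call began; what a row does not reach only later rows make up. A row lasts 1/8 s, in which the tool goes at most 62.5 mm and 10.7 degrees, less where a joint would pass 70% of its speed; a pose out of reach is approached as far as the arm can. A call with a gripper value outside its range is refused whole. The fingers move at their own pace and stop on an object; FORCE is the grip in N (left out, the last holds). Time passes only in rows, so rows that repeat a pose let the fingers close. It gives the time, the measured TCP pose, the force, the opening and the grip force at its end, in the units of the state.
- read_state(): the state, without advancing time (a new reading comes with each control period).
- read_camera(name): name is "scene" or "top" or "wrist"; returns a dict with "image" (400x640x3 uint8, red, green, blue), "range_z" (400x640 float32, m along the optical axis (not along the pixel's ray), 0 where there is no reading), "mtx" (3x3 intrinsics, pixels), "world_from_camera" (4x4, takes a point from camera to world coordinates). Camera axes: x right, y down, z forward; pixel columns grow to the right and rows downward; lengths in m; the calibration is good to about 2 mm. A picture is of the moment at which its call begins.
- finish_job(): hands the job in; it is judged then, once.
Trained networks look in a picture, given as the dict that the camera call returned (one of the last four; its "shot" number tells which), for a name from the list of things; names that differ only in an ending like _2 or _b are one class to them, and where a whole thing is asked for, a point or a joint stands for the part that bears it (a point fixed in the world has none). Each returns a list of dicts, best first, with "p" (0 to 1); they miss things now and then, are a little off and sometimes report something else, mostly with a low value. They report only what shows in the picture. A call takes as long as a camera call.
- trace(name, picture): "region" (400x640 bool, what is visible of it) and "point" ([column, row] in pixels, amid what is visible of it).
- tip_of(name, picture): "point" ([column, row] in pixels: a listed point, or the origin of a listed thing).
The state is a dict: "time": time; "joint_pos": joint angles; "dq": joint speeds; "tau": joint torques, N m; "tool_pos": TCP position; "tcp_rot": TCP orientation; "contact_force": force on the tool from outside, world axes, zero at the start; "ft_torque": the same for the moment, N m; "width": opening from 0.0 (shut) to 1.0 (fully open); "grasp_force": force on a finger pad.
Only numpy, scipy, OpenCV 4.12 (cv2) and the standard library are available. Lean on these libraries where they do the work, as an engineer would, in place of code of your own. Each camera call takes 0.05 s, during which the arm holds its last target. There are 200 camera calls.

## Task

The tallest canister of the coffee corner's graded set is already home at one end of the beech rack. Put the other four back, one in each free recess, so that the row steps down in height from the tallest one to the shortest at the far end. Keep the canisters upright, set them down rather than dropping them, stand each fully down in its recess, and leave the tallest one where it is.

Things in the scene. Friction and masses are not known exactly. Their poses are not given: they have to be found in the camera images.
- canister_1: tallest of five steel canisters with dark wooden lids: round barrel 56 mm across, 144 mm high to the top of the lid; on the lid's centre a wooden knob 26 mm across, 23 mm high (167 mm over all). The lid is tight: lift it by the knob. 0.36 kg; from the start in a recess at one end of the rack. Origin: centre of the underside, z up
- canister_2: second tallest of five steel canisters with dark wooden lids: round barrel 56 mm across, 124 mm high to the top of the lid; on the lid's centre a wooden knob 26 mm across, 23 mm high (147 mm over all). The lid is tight: lift it by the knob. 0.32 kg +-30 %; at the start upright on the counter. Origin: centre of the underside, z up
- canister_3: middle-sized of five steel canisters with dark wooden lids: round barrel 56 mm across, 104 mm high to the top of the lid; on the lid's centre a wooden knob 26 mm across, 23 mm high (127 mm over all). The lid is tight: lift it by the knob. 0.28 kg +-30 %; at the start upright on the counter. Origin: centre of the underside, z up
- canister_4: second shortest of five steel canisters with dark wooden lids: round barrel 56 mm across, 84 mm high to the top of the lid; on the lid's centre a wooden knob 26 mm across, 23 mm high (107 mm over all). The lid is tight: lift it by the knob. 0.24 kg +-30 %; at the start upright on the counter. Origin: centre of the underside, z up
- canister_5: shortest of five steel canisters with dark wooden lids: round barrel 56 mm across, 64 mm high to the top of the lid; on the lid's centre a wooden knob 26 mm across, 23 mm high (87 mm over all). The lid is tight: lift it by the knob. 0.20 kg +-30 %; at the start upright on the counter. Origin: centre of the underside, z up
- seat_1: end seat, taken by the tallest canister: cork disc 69 mm across, 2 mm thick, on the floor of a round recess 70 mm wide (76 mm at its bevelled mouth), 6 mm deep to the cork; board top 18 mm above the counter. Origin: centre of the disc's underside, 10 mm above the counter; z up, y along the row
- seat_2: inner seat, beside one or the other end seat (differs from start to start): cork disc 69 mm across, 2 mm thick, on the floor of a round recess 70 mm wide (76 mm at its bevelled mouth), 6 mm deep to the cork; board top 18 mm above the counter. Origin: centre of the disc's underside, 10 mm above the counter; z up, y along the row
- seat_3: middle seat: cork disc 69 mm across, 2 mm thick, on the floor of a round recess 70 mm wide (76 mm at its bevelled mouth), 6 mm deep to the cork; board top 18 mm above the counter. The rack is fixed; five recesses 82 mm apart in a line; 47 mm behind the line a steel rail, top 48 mm above the counter. Origin: centre of the disc's underside, 10 mm above the counter; z up, y along the row
- seat_4: inner seat, beside one or the other end seat (differs from start to start): cork disc 69 mm across, 2 mm thick, on the floor of a round recess 70 mm wide (76 mm at its bevelled mouth), 6 mm deep to the cork; board top 18 mm above the counter. Origin: centre of the disc's underside, 10 mm above the counter; z up, y along the row
- seat_5: end seat farthest from the tallest canister: cork disc 69 mm across, 2 mm thick, on the floor of a round recess 70 mm wide (76 mm at its bevelled mouth), 6 mm deep to the cork; board top 18 mm above the counter. Origin: centre of the disc's underside, 10 mm above the counter; z up, y along the row

How it is judged:
By the outcome, as a careful person would: the job done as asked, in the order asked, and still so for the second after the job is handed in, with the robot touching nothing.
It also fails if it takes over 88 s, if anything falls off the work surface, if the arm or the gripper's body presses on something with over 40 N, if the wrist force passes 120 N, or if a joint passes its speed limit or range.

## Working session

There is one attempt and no reset: what is moved stays moved. The work goes in short steps, Python scripts to look and compute and a shell command to move; the robot and the scene stay as the last step left them, time stands still between calls to the robot, and variables do not carry over. Pictures are saved under pics/ and viewed, at most 14 in all, crops included, and the job is handed in when it is done.

```bash
mkdir -p pics; python3 - <<'E'
from cell import *
import cv2,numpy as np
s=read_state();print({k:np.round(v,3) for k,v in s.items()})
for n in("top","scene"):
    c=read_camera(n);cv2.imwrite(f"pics/{n}0.png",c["image"][...,::-1]);print(n,np.round(c["world_from_camera"],3).tolist())
    for k in("canister_1","seat_1"):
        for d in trace(k,c):
            m=d["region"]&(c["range_z"]>0);v,u=np.nonzero(m);z=c["range_z"][m]
            P=np.linalg.inv(c["mtx"])@np.vstack([u*z,v*z,z]);P=c["world_from_camera"][:3,:3]@P+c["world_from_camera"][:3,3:]
            print(k,round(d["p"],2),np.round(d["point"]),m.sum(),"med",np.round(np.median(P,1),3),"zmax",np.round(np.percentile(P[2],[50,90,99]),3))
E
```

```text
{'time': np.float64(0.0), 'joint_pos': array([-1.237,  0.435,  0.025,  1.574, -0.012,  1.134, -0.075]), 'dq': array([ 0.001, -0.001, -0.   ,  0.   ,  0.001, -0.001,  0.001]), 'tau': array([-0.0000e+00, -6.7048e+01,  1.0250e+00, -3.1620e+01,  1.6000e-02,
        1.2000e-02,  0.0000e+00]), 'tool_pos': array([0.264, 0.566, 0.231]), 'tcp_rot': array([-0.   ,  0.217,  0.976, -0.001]), 'contact_force': array([0.146, 0.227, 0.253]), 'ft_torque': array([-0.006,  0.021,  0.026]), 'grasp_force': np.float64(0.0), 'width': np.float64(0.997)}
top [[-0.026, -0.981, 0.191, 0.35], [-0.999, 0.029, 0.018, -0.117], [-0.023, -0.19, -0.982, 1.099], [0.0, 0.0, 0.0, 1.0]]
canister_1 0.98 [245. 178.] 1030 med [0.585 0.054 0.153] zmax [0.153 0.176 0.18 ]
canister_1 0.76 [224. 254.] 709 med [0.431 0.106 0.083] zmax [0.083 0.106 0.109]
canister_1 0.66 [436. 245.] 844 med [ 0.44  -0.336  0.123] zmax [0.123 0.145 0.149]
canister_1 0.65 [283. 254.] 567 med [ 0.43  -0.02   0.063] zmax [0.063 0.086 0.089]
canister_1 0.6 [319. 247.] 607 med [ 0.436 -0.094  0.104] zmax [0.104 0.126 0.129]
seat_1 0.96 [321. 176.] 649 
[... 613 characters left out ...]
ed [0.582 0.044 0.105] zmax [0.105 0.158 0.181]
canister_1 0.68 [278. 208.] 1222 med [ 0.427 -0.107  0.076] zmax [0.076 0.114 0.129]
canister_1 0.64 [213. 176.] 937 med [0.425 0.098 0.061] zmax [0.061 0.094 0.109]
canister_1 0.6 [249. 200.] 792 med [ 0.423 -0.03   0.056] zmax [0.056 0.081 0.09 ]
canister_1 0.37 [388. 215.] 395 med [ 0.629 -0.266  0.013] zmax [0.013 0.015 0.016]
seat_1 0.94 [328. 186.] 358 med [ 0.614 -0.103  0.013] zmax [0.013 0.015 0.016]
seat_1 0.87 [301. 175.] 320 med [ 0.605 -0.019  0.013] zmax [0.013 0.015 0.017]
seat_1 0.87 [359. 204.] 387 med [ 0.619 -0.184  0.013] zmax [0.013 0.015 0.016]
seat_1 0.86 [386. 214.] 449 med [ 0.628 -0.265  0.013] zmax [0.013 0.015 0.016]
```

```bash
cat > h.py <<'E'
from cell import *
import cv2,numpy as np
def pts(c,m):
    m=m&(c["range_z"]>0);v,u=np.nonzero(m);z=c["range_z"][m]
    P=np.linalg.inv(c["mtx"])@np.vstack([u*z,v*z,z]);return (c["world_from_camera"][:3,:3]@P+c["world_from_camera"][:3,3:]).T
def circ(P):
    # centre of the min enclosing circle of xy, mm
    (x,y),r=cv2.minEnclosingCircle((P[:,:2]*1000).astype(np.float32));return np.round([x,y,r],1)
def cans(c):
    for d in trace("canister_1",c):
        P=pts(c,d["region"]);t=np.percentile(P[:,2],99)
        K=P[P[:,2]>t-.006];L=P[(abs(P[:,2]-(t-.024))<.006)]
        m=np.median(K[:,:2],0);K=K[np.hypot(*(K[:,:2]-m).T)<.016]
        print("can p%.2f top %.1f"%(d["p"],t*1e3),"knob",circ(K),np.round(1e3*K.mean(0),1),len(K),"lid",circ(L) if len(L)>20 else "")
def seats(c):
    for d in trace("seat_1",c):
        P=pts(c,d["region"]);P=P[abs(P[:,2]-.012)<.006]
        print("seat p%.2f"%d["p"],circ(P),np.round(1e3*P.mean(0),1),len(P))
E
python3 - <<'E'
from h import *
for n in("top","scene"):
    c=read_camera(n);print(n);cans(c);seats(c)
E
```

```text
top
can p0.97 top 109.1 knob [434.  113.8  12.3] [433.8 113.3 106.6] 102 lid [434.2 114.2  28.6]
can p0.94 top 148.3 knob [ 443.2 -345.3   12.2] [ 443.  -345.1  146.1] 116 lid [ 443.8 -344.9   28.5]
can p0.91 top 130.0 knob [439.  -92.5  12.2] [438.6 -92.3 127. ] 98 lid [438.7 -93.2  27.9]
can p0.65 top 180.8 knob [594.8  60.3  12.5] [594.7  60.4 178.3] 111 lid [594.7  60.9  28.4]
can p0.57 top 89.3 knob [432.8 -17.1  12.3] [433.1 -17.2  86.6] 98 lid [433.5 -17.   28.4]
seat p0.80 [ 620.  -184.    34.2] [ 619.2 -183.5   11. ] 621
seat p0.75 [602.  -20.   35.6] [602.8 -19.8  11.3] 664
seat p0.72 [ 611.  -101.3   34.6] [ 611.  -101.3   11. ] 653
seat p0.63 [ 625.7 -265.1   36.5] [ 626.5 -264.4   11.1] 688
scene
can p0.89 top 89.8 knob [433.8 -18.7  12.6] [432.2 -20.7  87.7] 67 lid [431.1 -18.1  29.2]
can p0.84 top 180.9 knob [595.1  56.8  12.2] [593.8  56.7 179.6] 54 lid [595.1  58.   28.4]
can p0.65 top 109.2 knob [433.9 110.   12.5] [433.4 109.5 107.6] 61 lid [434.2 111.2  29.6]
can p0.59 top 129.3 knob [437.8 -95.6  12.5] [437.5 -95.8 127.5] 77 lid [438.5 -93.8  29.7]
seat p0.88 [ 627.7 -266.5   33.7] [ 628.1 -265.5   12.7] 410
seat p0.86 [604.4 -21.6  35.9] [605.1 -20.1  12.9] 344
seat p0.75 [ 613.7 -102.7   36.1] [ 612.7 -101.7   12.9] 382
seat p0.64 [594.3  60.8  33. ] [579.6  73.8  12.9] 21
seat p0.55 [ 621.4 -183.4   36.8] [ 620.6 -183.    12.9] 420
```

View pics/top0.png

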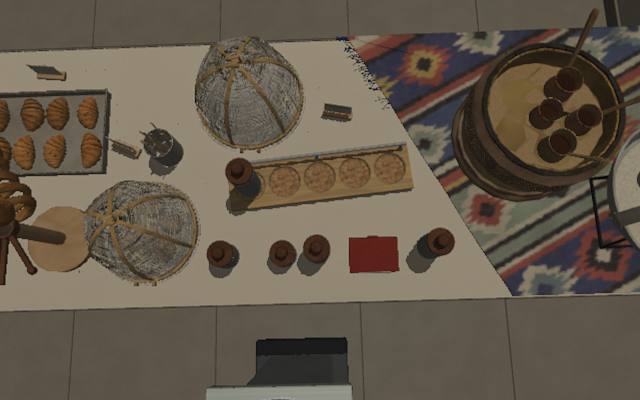

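View pics/scene0.png

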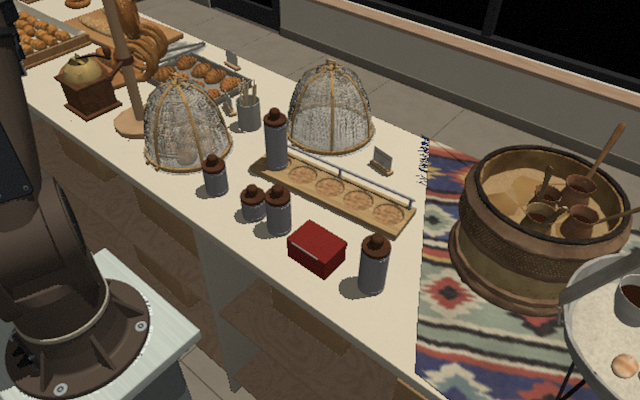

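```bash
python3 - <<'E'
from h import *
c=read_camera("top")
for nm,(u0,u1,v0,v1) in dict(cover=(85,198,180,285),pole=(0,84,170,280),cover2=(195,303,36,150),box=(350,398,236,272)).items():
    m=np.zeros((400,640),bool);m[v0:v1,u0:u1]=1;P=pts(c,m);P=P[P[:,2]>.03]
    print(nm,np.round(np.percentile(P,[0,1,50,99,100],axis=0),3).tolist())
    if 'cover' in nm:
        for z in(.1,.15):
            Q=P[P[:,2]>z];print(z,Q.min(0),Q.max(0))
E
python3 -m handwheel '[85,0,0,40,0, 85,0,0,80,0, 85,0,0,120,0, 85,0,-40,140,-0.1, 85,0,-90,140,-0.2]' 40
```

```text
cover [[0.383, 0.184, 0.03], [0.39, 0.189, 0.035], [0.479, 0.258, 0.159], [0.585, 0.359, 0.208], [0.602, 0.378, 0.232]]
0.1 [0.39354391 0.19628755 0.1000243 ] [0.59448696 0.37759626 0.23236496]
0.15 [0.41344052 0.21482399 0.15002205] [0.57694422 0.36784013 0.23236496]
pole [[0.394, 0.415, 0.03], [0.4, 0.416, 0.036], [0.493, 0.482, 0.187], [0.6, 0.554, 0.332], [0.638, 0.597, 0.339]]
cover2 [[0.687, -0.061, 0.03], [0.692, -0.054, 0.035], [0.767, 0.045, 0.155], [0.882, 0.16, 0.204], [0.907, 0.179, 0.229]]
0.1 [ 0.7008402  -0.04789932  0.10001492] [0.90697265 0.16869321 0.22861346]
0.15 [ 0.72247111 -0.02823261  0.1500019 ] [0.89465645 0.14926876 0.22861346]
box [[0.387, -0.267, 0.045], [0.389, -0.265, 0.052], [0.426, -0.215, 0.057], [0.463, -0.164, 0.062], [0.465, -0.162, 0.063]]
time: 1.27
tool_pos: [0.2646, 0.4766, 0.3728]
tcp_rot: [0.0, 0.314, 0.949, 0.002]
contact_force: [0.3, -0.7, -0.4]
width: 0.989
grasp_force: 0.0
```

```bash
python3 -m handwheel '[85,25,-50,0,-0.17, 85,50,-100,0,-0.34, 85,80,-150,0,-0.51, 85,110,-200,0,-0.68, 85,130,-260,0,-0.836]'
python3 -m handwheel '[85,8,-60,0,0, 85,16,-120,0,0, 85,24,-180,0,0, 85,32,-240,0,0, 85,36,-300,0,0]'
```

```text
time: 1.9
tool_pos: [0.3951, 0.2155, 0.3715]
tcp_rot: [0.0, 0.674, 0.739, 0.0]
contact_force: [1.7, 0.2, 0.2]
width: 0.995
grasp_force: 0.0
time: 2.52
tool_pos: [0.4301, -0.085, 0.3717]
tcp_rot: [0.0, 0.672, 0.741, 0.001]
contact_force: [1.1, 0.9, -0.3]
width: 0.993
grasp_force: 0.0
```

```bash
python3 - <<'E'
from h import *
c=read_camera("wrist");cv2.imwrite("pics/w1.png",c["image"][...,::-1]);print(np.round(c["world_from_camera"],3).tolist());s=read_state();print(s["tool_pos"],s["tcp_rot"],s["joint_pos"])
cans(c);seats(c)
E
```

```text
[[0.995, 0.093, 0.031, 0.423], [0.098, -0.95, -0.297, -0.009], [0.002, 0.298, -0.954, 0.514], [0.0, 0.0, 0.0, 1.0]]
[ 0.42944606 -0.09333708  0.37213474] [1.63591229e-03 6.74682964e-01 7.38105833e-01 5.05724609e-06] [-0.61376364 -0.01406342  0.71508569  1.79710065  0.01143623  1.35249258
  0.18854673]
can p0.87 top 128.6 knob [439.7 -92.7  12.9] [439.9 -91.9 126.6] 383 lid [440.3 -92.7  28.4]
can p0.85 top 148.2 knob [ 444.2 -345.1   12.8] [ 443.9 -343.   146.4] 267 lid [ 443.9 -344.9   28.7]
can p0.76 top 88.6 knob [434.8 -17.1  12.8] [434.7 -17.   86.6] 372 lid [434.9 -17.   28.3]
can p0.72 top 180.5 knob [595.6  60.3  13. ] [594.6  59.8 178.7] 733 lid [595.9  60.2  28.4]
can p0.70 top 14.1 knob [604.2 -19.7  15.9] [604.3 -19.6  11.9] 428 lid 
can p0.64 top 85.0 knob [437.6  90.4  15.1] [437.8  88.3  83.1] 125 lid [436.9  94.9  20.2]
seat p0.86 [ 620.9 -183.6   34.4] [ 620.4 -183.1   12. ] 1435
seat p0.80 [603.8 -20.5  35.4] [604.4 -19.7  12. ] 2007
seat p0.73 [ 611.6 -102.1   35.4] [ 612.1 -101.6   12. ] 1742
seat p0.64 [ 627.5 -265.6   34. ] [ 619.4 -256.7   11.9] 603
```

View pics/w1.png

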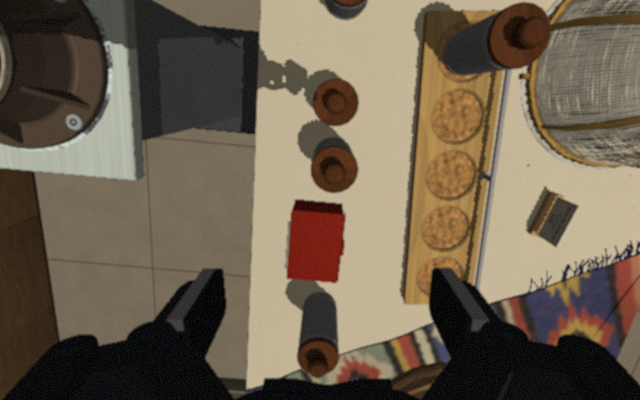

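```bash
python3 -m handwheel '[85,0,0,0,0, 85,0,0,0,0]'; python3 -c "
from cell import *
print(read_state()['tool_pos'],read_state()['joint_pos'])"
```

```text
time: 2.92
tool_pos: [0.4303, -0.0816, 0.3712]
tcp_rot: [-0.0, 0.671, 0.742, -0.0]
contact_force: [-0.0, -0.3, 1.1]
width: 0.996
grasp_force: 0.0
[ 0.43028179 -0.08161615  0.37122377] [-0.62270537 -0.01328223  0.69863325  1.79886737  0.00865174  1.35311991
  0.1745022 ]
```

```bash
python3 -m handwheel '[85,3,-50,0,0, 85,6,-105,0,0, 85,9,-160,-30,0, 85,12,-215,-60,0, 85,14,-255,-90,0]'
python3 -m handwheel '[70,0,-6,-20,0, 70,0,-6,-50,0, 70,0,-6,-80,0, 70,0,-6,-80,0, 70,0,-6,-80,0]'
python3 - <<'E'
from h import *
c=read_camera("wrist");cv2.imwrite("pics/w2.png",c["image"][...,::-1]);s=read_state();print(s["tool_pos"],s["tcp_rot"]);cans(c)
E
```

```text
time: 3.55
tool_pos: [0.4449, -0.3391, 0.28]
tcp_rot: [0.0, 0.671, 0.741, -0.0]
contact_force: [1.4, 1.8, -0.3]
width: 0.997
grasp_force: 0.0
time: 4.18
tool_pos: [0.4449, -0.3439, 0.2023]
tcp_rot: [0.0, 0.671, 0.741, 0.0]
contact_force: [-0.7, -0.4, -0.4]
width: 0.821
grasp_force: 0.0
[ 0.44501482 -0.34415445  0.20254019] [8.07411915e-04 6.71370642e-01 7.41121299e-01 1.71130864e-04]
can p0.81 top 148.4 knob [ 444.  -346.2   12.9] [ 443.7 -344.6  146.6] 1263 lid [ 443.8 -346.1   28.5]
```

View pics/w2.png

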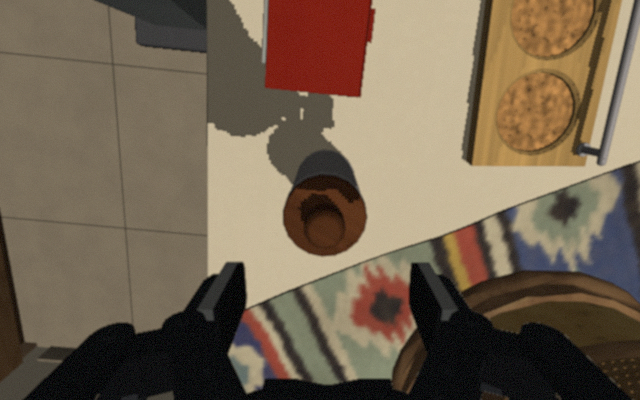

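```bash
python3 -m handwheel '[60,-1,-1,-25,0, 60,-1,-1,-50,0, 60,-1,-1,-67,0, 60,-1,-1,-75,0, 60,-1,-1,-75,0]'
python3 -m handwheel '[20,0,0,0,0, 20,0,0,0,0, 20,0,0,0,0, 10,0,0,0,0, 10,0,0,0,0]' 50
```

```text
time: 4.9
tool_pos: [0.4432, -0.3451, 0.1264]
tcp_rot: [0.0, 0.672, 0.741, -0.0]
contact_force: [-0.5, -0.0, 0.3]
width: 0.702
grasp_force: 0.0
time: 5.52
tool_pos: [0.4435, -0.3454, 0.1272]
tcp_rot: [0.001, 0.672, 0.741, 0.0]
contact_force: [-0.8, 0.3, 6.1]
width: 0.281
grasp_force: 48.9
```

```bash
python3 -m handwheel '[10,0,0,15,0, 10,0,0,40,0, 10,0,0,70,0, 10,0,0,100,0, 10,0,0,110,0]'
python3 -m handwheel '[10,10,20,0,0, 10,30,60,0,0, 10,55,110,0,0, 10,80,160,0,0, 10,105,210,0,0]'
python3 -m handwheel '[10,22,45,0,0, 10,40,80,0,0, 10,51,105,0,0, 10,55,115,0,0, 10,55,115,0,0]'
python3 -m handwheel '[10,0,0,0,0, 10,0,0,0,0]'
python3 - <<'E'
from h import *
c=read_camera("wrist");s=read_state();print(s["tool_pos"],s["tcp_rot"],s["width"],s["grasp_force"]);seats(c);cv2.imwrite("pics/w3.png",c["image"][...,::-1]);
c=read_camera("top");cans(c)
E
```

```text
time: 6.15
tool_pos: [0.4435, -0.3456, 0.2383]
tcp_rot: [0.001, 0.672, 0.741, 0.0]
contact_force: [-0.4, 0.5, -3.8]
width: 0.282
grasp_force: 49.9
time: 6.78
tool_pos: [0.5483, -0.133, 0.2358]
tcp_rot: [-0.0, 0.672, 0.741, -0.0]
contact_force: [1.0, -0.9, -3.8]
width: 0.282
grasp_force: 49.8
time: 7.4
tool_pos: [0.6028, -0.02, 0.2359]
tcp_rot: [-0.0, 0.671, 0.741, -0.0]
contact_force: [-0.4, 0.5, -3.6]
width: 0.282
grasp_force: 49.8
time: 7.65
tool_pos: [0.6028, -0.0215, 0.2365]
tcp_rot: [0.0, 0.672, 0.74, 0.0]
contact_force: [0.4, 0.2, -3.8]
width: 0.285
grasp_force: 49.8
[ 0.60286667 -0.02113032  0.23650387] [6.56603358e-05 6.72297206e-01 7.40281338e-01 6.03490744e-05] 0.2847908025220854 49.78699564933777
seat p0.91 [ 626.6 -264.8   34.9] [ 627.2 -265.4   11.9] 1824
seat p0.84 [603.7 -20.2  34.7] [603.   -5.4  11.8] 1605
seat p0.52 [ 620.6 -204.5   26.7] [ 621.  -210.6   12. ] 289
can p0.79 top 128.8 knob [439.  -92.5  12.7] [439.  -92.7 126.1] 113 lid [439.2 -92.6  28.3]
can p0.79 top 108.6 knob [434.1 113.6  12.3] [434.  113.5 106.4] 101 lid [434.1 113.8  28.2]
can p0.70 top 235.1 knob [599.3 -38.8  15.6] [599.6 -40.2 232.8] 133 lid [586.7 -39.   15.3]
can p0.62 top 89.2 knob [434.2 -17.7  12. ] [433.5 -17.4  86.7] 92 lid [433.5 -17.3  27.9]
can p0.61 top 182.0 knob [594.9  61.1  11.6] [594.8  60.7 178.6] 92 lid [594.9  60.2  28.3]
```

View pics/w3.png

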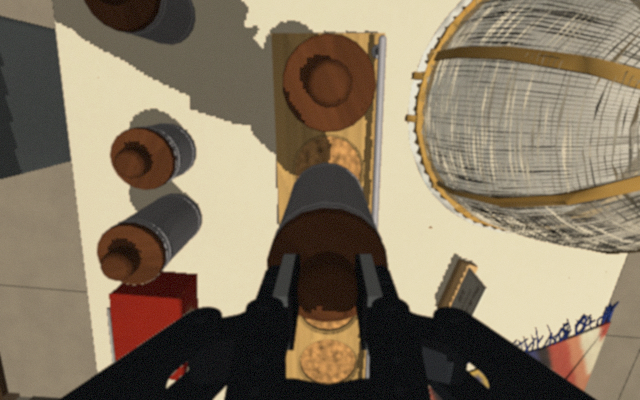

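```bash
python3 -m handwheel '[10,1,1,-25,0, 10,1,1,-55,0, 10,1,1,-78,0, 10,1,1,-86,0, 10,1,1,-89,0]'
python3 -m handwheel '[10,0,0,-2,0, 10,0,0,-4,0, 10,0,0,-6,0, 10,0,0,-8,0, 10,0,0,-8,0]'
```

```text
time: 8.48
tool_pos: [0.6044, -0.0191, 0.1475]
tcp_rot: [0.0, 0.672, 0.741, 0.0]
contact_force: [-0.6, 0.4, -2.8]
width: 0.284
grasp_force: 49.7
time: 9.1
tool_pos: [0.6042, -0.019, 0.1393]
tcp_rot: [0.0, 0.672, 0.741, 0.0]
contact_force: [-0.4, -0.3, -3.2]
width: 0.285
grasp_force: 50.0
```

```bash
python3 -m handwheel '[10,0,0,-0.7,0, 10,0,0,-1.4,0, 10,0,0,-2,0, 10,0,0,-2,0]'
```

```text
time: 9.6
tool_pos: [0.6049, -0.0193, 0.1392]
tcp_rot: [0.0, 0.672, 0.741, 0.001]
contact_force: [-4.3, 0.8, 15.7]
width: 0.286
grasp_force: 51.9
```

```bash
python3 -m handwheel '[10,0,0,1.2,0, 30,0,0,1.2,0, 45,0,0,1.2,0, 45,0,0,1.2,0, 45,0,0,1.2,0]'
python3 -m handwheel '[45,0,0,10,0, 45,0,0,35,0, 45,0,0,70,0, 45,-10,-2,100,0, 45,-40,-10,110,0]'
python3 - <<'E'
from h import *
for n in("wrist","top"):
    c=read_camera(n);cans(c)
s=read_state();print(s["tool_pos"],s["width"])
E
```

```text
time: 10.22
tool_pos: [0.6042, -0.019, 0.1384]
tcp_rot: [0.0, 0.672, 0.741, -0.0]
contact_force: [-0.9, -0.4, 0.5]
width: 0.527
grasp_force: 0.0
time: 10.85
tool_pos: [0.5656, -0.0291, 0.2509]
tcp_rot: [0.002, 0.671, 0.741, 0.001]
contact_force: [-0.3, 0.2, -0.1]
width: 0.526
grasp_force: 0.0
can p0.98 top 128.3 knob [440.4 -91.7  13. ] [441.5 -90.8 126.5] 670 lid [440.1 -92.3  28.6]
can p0.87 top 160.4 knob [604.7 -19.7  12.9] [603.9 -18.9 158.7] 971 lid [604.6 -19.7  28.2]
can p0.70 top 88.3 knob [434.9 -16.7  13. ] [436.2 -16.3  86.5] 648 lid [435.3 -17.   28.1]
can p0.66 top 180.7 knob [596.1  60.4  12.8] [595.7  60.2 178.8] 1559 lid [596.1  60.1  28.3]
can p0.64 top 92.2 knob [437.8 102.5   5.1] [438.1 101.7  94.1] 42 lid [446.1  99.2  21.6]
can p0.85 top 89.1 knob [433.5 -17.   12.5] [433.5 -17.2  86.4] 103 lid [433.5 -17.   28.3]
can p0.82 top 110.0 knob [433.1 110.6  10.5] [432.2 107.9 106.7] 40 lid [432.9 110.8  27.4]
can p0.79 top 137.8 knob [592.6 -40.3  15.2] [593.7 -40.3 134.7] 59 lid 
can p0.72 top 128.6 knob [439.1 -92.4  12.7] [439.  -92.6 126.2] 114 lid [439.1 -92.6  28. ]
can p0.46 top 127.3 knob [582.4  37.4   6.2] [581.5  37.5 126.4] 6 lid 
[ 0.56431232 -0.02886635  0.24934775] 0.5267710131796519
```

```bash
python3 -m handwheel '[60,-30,-15,0,0, 60,-65,-33,0,0, 60,-100,-52,-20,0, 60,-120,-62,-40,0, 60,-124.5,-63.5,-60,0]'
python3 -m handwheel '[60,0,0,-10,0, 60,0,0,-40,0, 60,0,0,-65,0, 60,0,0,-78,0, 60,0,0,-82,0]'
python3 -m handwheel '[60,0,0,0,0, 20,0,0,0,0, 20,0,0,0,0, 10,0,0,0,0, 10,0,0,0,0]' 50
```

```text
time: 11.68
tool_pos: [0.439, -0.0928, 0.1881]
tcp_rot: [-0.0, 0.672, 0.741, 0.0]
contact_force: [1.2, 0.7, -1.0]
width: 0.703
grasp_force: 0.0
time: 12.3
tool_pos: [0.44, -0.0926, 0.1061]
tcp_rot: [-0.0, 0.672, 0.741, -0.0]
contact_force: [-0.1, 0.8, 0.1]
width: 0.702
grasp_force: 0.0
time: 12.92
tool_pos: [0.44, -0.0925, 0.1072]
tcp_rot: [0.0, 0.672, 0.741, 0.001]
contact_force: [-1.7, 0.8, 7.6]
width: 0.285
grasp_force: 48.6
```

```bash
python3 -m handwheel '[10,0,0,10,0, 10,0,0,30,0, 10,5,0,55,0, 10,20,-1,75,0, 10,45,-2,80,0]'
python3 -m handwheel '[10,35,-2,0,0, 10,70,-4,0,0, 10,100,-6,0,0, 10,120,-7,0,0, 10,127,-7.3,0,0]'
python3 -m handwheel '[10,0,0,0,0, 10,0,0,-10,0, 10,0,0,-30,0, 10,0,0,-48,0, 10,0,0,-60,0]'
```

```text
time: 13.55
tool_pos: [0.4852, -0.0944, 0.1884]
tcp_rot: [0.0, 0.672, 0.741, 0.001]
contact_force: [0.3, 0.4, -3.7]
width: 0.283
grasp_force: 49.6
time: 14.18
tool_pos: [0.6122, -0.1016, 0.1866]
tcp_rot: [0.0, 0.672, 0.741, -0.0]
contact_force: [-0.4, 0.5, -2.7]
width: 0.281
grasp_force: 49.6
time: 14.8
tool_pos: [0.6108, -0.1015, 0.1246]
tcp_rot: [-0.001, 0.672, 0.741, -0.001]
contact_force: [0.0, -1.1, -2.6]
width: 0.281
grasp_force: 49.6
```

```bash
python3 -m handwheel '[10,0,0,-2,0, 10,0,0,-4,0, 10,0,0,-6,0, 10,0,0,-7,0, 10,0,0,-7.5,0]'
```

```text
time: 15.42
tool_pos: [0.6119, -0.1018, 0.1194]
tcp_rot: [0.0, 0.672, 0.741, 0.0]
contact_force: [-1.2, 0.1, 2.5]
width: 0.284
grasp_force: 50.0
```

```bash
python3 -m handwheel '[10,0,0,-0.7,0, 10,0,0,-0.7,0]'
python3 -m handwheel '[10,0,0,0.4,0, 30,0,0,0.4,0, 45,0,0,0.4,0, 45,0,0,0.4,0, 45,0,0,0.4,0]'
python3 -m handwheel '[45,0,0,10,0, 45,0,0,35,0, 45,0,0,70,0, 45,-10,2,95,0, 45,-40,10,110,0]'
python3 - <<'E'
from h import *
for n in("wrist",):
    c=read_camera(n);cans(c);seats(c)
s=read_state();print(s["tool_pos"],s["width"])
E
```

```text
time: 15.68
tool_pos: [0.612, -0.1021, 0.1194]
tcp_rot: [0.0, 0.672, 0.741, 0.0]
contact_force: [-2.6, 1.4, 6.9]
width: 0.279
grasp_force: 50.6
time: 16.3
tool_pos: [0.6117, -0.1018, 0.1187]
tcp_rot: [0.0, 0.672, 0.741, -0.0]
contact_force: [-0.2, 0.2, -0.9]
width: 0.525
grasp_force: 0.0
time: 16.92
tool_pos: [0.5726, -0.0925, 0.2307]
tcp_rot: [0.001, 0.672, 0.741, 0.001]
contact_force: [-0.6, -0.2, -0.6]
width: 0.528
grasp_force: 0.0
can p0.96 top 160.5 knob [604.6 -20.   12.9] [603.9 -19.9 158.7] 1457 lid [604.7 -20.2  28.4]
can p0.91 top 140.4 knob [ 611.5 -102.1   12.9] [ 611.  -100.8  138.7] 917 lid [ 611.6 -102.    28.3]
can p0.72 top 156.5 knob [598.3  36.4  14.7] [598.1  34.2 154.7] 378 lid [595.1  38.8  17.6]
can p0.62 top 88.4 knob [435.1 -17.   12.8] [436.2 -17.1  86.5] 890 lid [435.  -17.   28.5]
seat p0.74 [594.3 -19.6  32.7] [580.1 -17.9  11.7] 583
seat p0.64 [ 611.8 -100.9   34.7] [604.4 -84.6  12. ] 714
seat p0.61 [ 619.  -184.1   34.7] [ 615.7 -190.3   11.9] 1750
seat p0.56 [ 627.9 -264.5   35.7] [ 626.4 -265.9   11.9] 2086
[ 0.57138153 -0.09170827  0.23024307] 0.523802661407174
```

```bash
python3 -m handwheel '[60,-30,17,0,0, 60,-70,38,0,0, 60,-110,60,-15,0, 60,-132,73,-40,0, 60,-136.7,75,-65,0]'
python3 -m handwheel '[60,0,0,-20,0, 60,0,0,-55,0, 60,0,0,-80,0, 60,0,0,-93,0, 60,0,0,-97.5,0]'
python3 -m handwheel '[60,0,0,0,0, 20,0,0,0,0, 20,0,0,0,0, 10,0,0,0,0, 10,0,0,0,0]' 50
```

```text
time: 17.7
tool_pos: [0.4343, -0.0154, 0.1632]
tcp_rot: [-0.0, 0.671, 0.742, 0.001]
contact_force: [0.2, 0.9, -0.3]
width: 0.702
grasp_force: 0.0
time: 18.32
tool_pos: [0.4352, -0.017, 0.0659]
tcp_rot: [-0.0, 0.672, 0.741, -0.0]
contact_force: [-0.2, 0.5, -0.1]
width: 0.702
grasp_force: 0.0
time: 18.95
tool_pos: [0.4352, -0.0167, 0.0668]
tcp_rot: [0.0, 0.672, 0.741, 0.001]
contact_force: [-1.5, -0.3, 7.5]
width: 0.286
grasp_force: 48.6
```

```bash
python3 -m handwheel '[10,0,0,10,0, 10,0,0,35,0, 10,4,-5,65,0, 10,20,-25,78,0, 10,42,-55,80,0]'
python3 -m handwheel '[10,35,-45,0,0, 10,70,-90,0,0, 10,105,-135,0,0, 10,132,-172,0,0, 10,146,-188,0,0]'
python3 -m handwheel '[10,4.4,-5.2,0,0, 10,4.4,-5.2,-10,0, 10,4.4,-5.2,-30,0, 10,4.4,-5.2,-48,0, 10,4.4,-5.2,-60,0]'
python3 -m handwheel '[10,0,0,-2,0, 10,0,0,-4,0, 10,0,0,-6,0, 10,0,0,-7.5,0, 10,0,0,-7.5,0]'
```

```text
time: 19.58
tool_pos: [0.4778, -0.0712, 0.1477]
tcp_rot: [0.0, 0.671, 0.742, 0.001]
contact_force: [0.3, -0.0, -1.7]
width: 0.284
grasp_force: 49.6
time: 20.2
tool_pos: [0.6233, -0.2627, 0.1467]
tcp_rot: [0.001, 0.672, 0.74, -0.001]
contact_force: [-0.6, 0.9, -3.3]
width: 0.287
grasp_force: 49.6
time: 20.82
tool_pos: [0.6266, -0.2639, 0.0842]
tcp_rot: [-0.001, 0.671, 0.741, -0.0]
contact_force: [-0.5, -0.8, -2.3]
width: 0.288
grasp_force: 49.6
time: 21.45
tool_pos: [0.6276, -0.2651, 0.0791]
tcp_rot: [0.0, 0.672, 0.741, 0.0]
contact_force: [-0.5, 0.9, 0.3]
width: 0.279
grasp_force: 49.8
```

```bash
python3 -m handwheel '[10,0,0,-0.7,0, 10,0,0,-0.7,0]'
python3 -m handwheel '[10,0,0,0,0, 30,0,0,0.4,0, 45,0,0,0.4,0, 45,0,0,0.4,0, 45,0,0,0.4,0]'
python3 -m handwheel '[45,0,0,10,0, 45,0,0,35,0, 45,0,0,80,0, 45,-10,0,120,0, 45,-40,20,150,0]'
python3 -m handwheel '[45,-20,50,10,0, 45,-45,105,15,0, 45,-65,150,15,0, 45,-75,175,15,0, 45,-75,175,15,0]'
python3 - <<'E'
from h import *
for n in("wrist","top"):
    c=read_camera(n);cans(c);seats(c)
s=read_state();print(s["tool_pos"],s["width"])
E
```

```text
time: 21.7
tool_pos: [0.6276, -0.2654, 0.079]
tcp_rot: [0.0, 0.672, 0.741, 0.0]
contact_force: [-2.2, 1.0, 6.1]
width: 0.281
grasp_force: 50.5
time: 22.32
tool_pos: [0.6274, -0.2649, 0.0783]
tcp_rot: [-0.0, 0.672, 0.741, -0.0]
contact_force: [0.5, -0.3, 0.1]
width: 0.528
grasp_force: 0.0
time: 22.95
tool_pos: [0.5878, -0.2466, 0.231]
tcp_rot: [0.002, 0.672, 0.74, -0.0]
contact_force: [0.2, 0.1, 0.5]
width: 0.53
grasp_force: 0.0
time: 23.58
tool_pos: [0.512, -0.0678, 0.244]
tcp_rot: [-0.0, 0.67, 0.742, 0.001]
contact_force: [-0.3, -0.7, -0.2]
width: 0.528
grasp_force: 0.0
can p0.94 top 160.5 knob [604.2 -19.9  12.8] [603.1 -19.5 158.7] 1163 lid [604.6 -20.   28.6]
can p0.87 top 136.4 knob [ 5.246e+02 -4.910e+01  3.000e-01] [524.7 -49.1 322.4] 3 lid 
can p0.78 top 140.4 knob [ 611.2 -102.2   12.8] [ 610.1 -100.7  138.7] 761 lid [ 611.3 -102.1   28.9]
can p0.68 top 180.5 knob [595.8  59.4  12.6] [594.9  56.9 178.7] 1475 lid [596.   60.2  28.5]
can p0.47 top 14.6 knob [438.5  86.9   8. ] [438.5  86.4  11.6] 29 lid 
seat p0.91 [594.5  60.7  33.8] [578.2  55.9  11.8] 666
seat p0.91 [603.7 -20.3  34.8] [586.6 -15.6  11.9] 730
seat p0.68 [ 622.6 -180.4   33.3] [ 626.8 -176.3   12. ] 429
can p0.69 top 100.4 knob [ 626.4 -265.3   12.4] [ 625.8 -264.7   98.1] 95 lid [ 626.3 -264.6   28.6]
can p0.52 top 118.6 knob [ 603.8 -119.4   15.6] [ 603.6 -120.7  115.2] 85 lid 
seat p0.84 [ 618.1 -183.    35.6] [ 618.  -183.5   11.1] 654
seat p0.64 [ 624.5 -263.2   34.5] [ 612.7 -252.8   11.5] 145
seat p0.46 [ 592.5 -119.8   19.5] [ 589.7 -120.8   11.1] 42
[ 0.51262504 -0.071325    0.24358108] 0.5285492157242986
```

```bash
python3 -m handwheel '[60,-20,45,0,0, 60,-40,95,0,0, 60,-58,140,0,0, 60,-72,172,-25,0, 60,-77.5,183,-50,0]'
python3 -m handwheel '[60,0,0,-10,0, 60,0,0,-20,0, 60,0,0,-20,0]'
python3 - <<'E'
from h import *
c=read_camera("wrist");cans(c)
s=read_state();print(s["tool_pos"],s["width"])
E
```

```text
time: 24.5
tool_pos: [0.4346, 0.1148, 0.1929]
tcp_rot: [-0.0, 0.671, 0.742, 0.0]
contact_force: [0.1, 0.2, -0.4]
width: 0.7
grasp_force: 0.0
time: 24.88
tool_pos: [0.4353, 0.1119, 0.1733]
tcp_rot: [0.0, 0.672, 0.74, -0.0]
contact_force: [-1.0, 0.4, -0.3]
width: 0.703
grasp_force: 0.0
can p0.75 top 48.7 knob [599.4 -79.    9.6] [601.1 -77.2  45.3] 81 lid 
can p0.69 top 108.4 knob [435.3 114.2  12.9] [435.3 115.4 106.6] 1175 lid [435.5 114.2  28.3]
can p0.67 top 179.2 knob [588.7  67.1   8.2] [587.9  66.2 177.1] 668 lid [591.2  70.8  22.9]
can p0.56 top 222.3 knob [482.5 115.9  12.5] [484.2 113.4 225.7] 9 lid 
[0.43556542 0.11228176 0.17388474] 0.7029539174263063
```

```bash
python3 -m handwheel '[60,0,1.5,-25,0, 60,0,1.5,-50,0, 60,0,1.5,-70,0, 60,0,1.5,-82,0, 60,0,1.5,-86.5,0]'
python3 -m handwheel '[60,0,0,0,0, 20,0,0,0,0, 20,0,0,0,0, 10,0,0,0,0, 10,0,0,0,0]' 50
```

```text
time: 25.6
tool_pos: [0.4351, 0.1144, 0.0868]
tcp_rot: [0.0, 0.672, 0.741, 0.0]
contact_force: [-0.8, 0.1, 0.1]
width: 0.701
grasp_force: 0.0
time: 26.22
tool_pos: [0.4352, 0.1147, 0.0875]
tcp_rot: [-0.0, 0.672, 0.741, 0.001]
contact_force: [-1.4, 0.9, 7.7]
width: 0.287
grasp_force: 48.6
```

```bash
python3 -m handwheel '[10,0,0,10,0, 10,0,0,35,0, 10,0,0,65,0, 10,8,-18,88,0, 10,22,-50,90,0]'
python3 -m handwheel '[10,22,-48,0,0, 10,43,-96,0,0, 10,63,-144,0,0, 10,85,-186,0,0, 10,110,-218,0,0]'
python3 -m handwheel '[10,28,-20,0,0, 10,46,-28,0,0, 10,52.8,-30.2,0,0, 10,52.8,-30.2,0,0, 10,52.8,-30.2,0,0]'
python3 -m handwheel '[10,0,0,-15,0, 10,0,0,-40,0, 10,0,0,-58,0, 10,0,0,-68,0, 10,0,0,-71,0]'
```

```text
time: 26.85
tool_pos: [0.4577, 0.0653, 0.1788]
tcp_rot: [0.0, 0.67, 0.742, 0.001]
contact_force: [2.0, -0.0, -2.9]
width: 0.285
grasp_force: 49.5
time: 27.48
tool_pos: [0.5669, -0.1556, 0.1775]
tcp_rot: [0.0, 0.672, 0.74, -0.0]
contact_force: [-0.2, 0.2, -2.6]
width: 0.287
grasp_force: 49.5
time: 28.1
tool_pos: [0.619, -0.183, 0.177]
tcp_rot: [-0.0, 0.672, 0.741, 0.0]
contact_force: [-1.6, -0.7, -3.0]
width: 0.28
grasp_force: 49.4
time: 28.72
tool_pos: [0.6194, -0.1836, 0.1053]
tcp_rot: [-0.0, 0.672, 0.741, -0.0]
contact_force: [0.4, 0.8, -1.7]
width: 0.284
grasp_force: 49.5
```

Seated height should be at about z = 99.5 mm.

```bash
python3 -m handwheel '[10,0,0,-2,0, 10,0,0,-4,0, 10,0,0,-5.5,0, 10,0,0,-6.7,0, 10,0,0,-7.2,0]'
python3 -m handwheel '[10,0,0,-0.4,0, 10,0,0,-0.4,0]'
```

```text
time: 29.35
tool_pos: [0.6199, -0.184, 0.0997]
tcp_rot: [0.0, 0.672, 0.741, 0.0]
contact_force: [-3.8, 0.8, 10.6]
width: 0.284
grasp_force: 50.7
time: 29.6
tool_pos: [0.6199, -0.184, 0.0997]
tcp_rot: [0.0, 0.672, 0.741, 0.0]
contact_force: [-3.9, 2.3, 9.9]
width: 0.283
grasp_force: 50.7
```

```bash
python3 -m handwheel '[10,0,0,0.7,0, 30,0,0,0.7,0, 45,0,0,0.7,0, 45,0,0,0.7,0, 45,0,0,0.7,0]'
python3 -m handwheel '[45,0,0,10,0, 45,0,0,35,0, 45,0,0,80,0, 45,-10,0,120,0, 45,-40,0,150,0]'
python3 -m handwheel '[45,-40,0,10,0, 45,-90,0,20,0, 45,-130,0,30,0, 45,-150,0,30,0, 45,-150,0,30,0]'
python3 - <<'E'
from h import *
for n in("wrist","top","scene"):
    c=read_camera(n);print(n);cans(c);cv2.imwrite(f"pics/{n}9.png",c["image"][...,::-1])
s=read_state();print(s["tool_pos"],s["width"])
E
```

```text
time: 30.22
tool_pos: [0.6197, -0.1837, 0.099]
tcp_rot: [0.0, 0.672, 0.741, -0.0]
contact_force: [-0.0, -0.4, -0.8]
width: 0.528
grasp_force: 0.0
time: 30.85
tool_pos: [0.5806, -0.1839, 0.2514]
tcp_rot: [0.001, 0.671, 0.741, 0.0]
contact_force: [-0.5, 0.2, 0.4]
width: 0.53
grasp_force: 0.0
time: 31.48
tool_pos: [0.4287, -0.1839, 0.2798]
tcp_rot: [-0.0, 0.672, 0.741, 0.001]
contact_force: [0.1, -0.4, 0.3]
width: 0.526
grasp_force: 0.0
wrist
can p0.87 top 156.8 knob [604.3 -30.1   9.1] [603.2 -31.2 155.6] 178 lid [604.8 -25.6  28. ]
can p0.82 top 140.5 knob [ 611.2 -102.6   12.7] [ 609.4 -102.5  138.7] 855 lid [ 611.4 -103.1   29. ]
can p0.69 top 120.4 knob [ 619.2 -184.8   13.2] [ 617.9 -183.7  118.6] 593 lid [ 619.8 -184.6   28.8]
can p0.67 top 100.5 knob [ 626.5 -265.3   12.8] [ 624.8 -264.2   98.7] 433 lid [ 627.  -265.    28.7]
top
can p0.77 top 118.0 knob [ 624.3 -176.2    7.4] [ 624.  -175.6  116.4] 12 lid [ 623.  -174.1   23.5]
can p0.74 top 160.5 knob [603.7 -19.6  12.5] [603.2 -19.6 158.1] 110 lid [603.5 -19.8  28.1]
can p0.70 top 180.6 knob [595.2  60.8  12.2] [594.7  60.4 178.1] 112 lid [595.   61.   28.5]
can p0.60 top 140.4 knob [ 610.4 -102.1   13.1] [ 610.1 -102.   137.9] 109 lid [ 610.6 -101.8   28.4]
scene
can p0.89 top 140.7 knob [ 609.1 -104.8   12.1] [ 607.4 -105.9  138.7] 67 lid [ 610.4 -105.3   28.8]
can p0.84 top 101.3 knob [ 624.3 -266.9   12.8] [ 624.2 -268.1   99.3] 66 lid [ 625.8 -267.3   28.7]
can p0.78 top 120.6 knob [ 618.3 -186.4   13.1] [ 617.3 -187.   118.6] 73 lid [ 619.9 -186.5   30.1]
can p0.59 top 181.6 knob [594.9  56.   12.8] [592.6  56.5 179.7] 47 lid [590.4  61.7  27.8]
can p0.59 top 157.7 knob [604.4 -33.    4.8] [604.8 -33.  154.9] 11 lid [610.2 -29.6  25.5]
[ 0.43033701 -0.18374405  0.27894678] 0.5289070345512839
```

View pics/scene9.png

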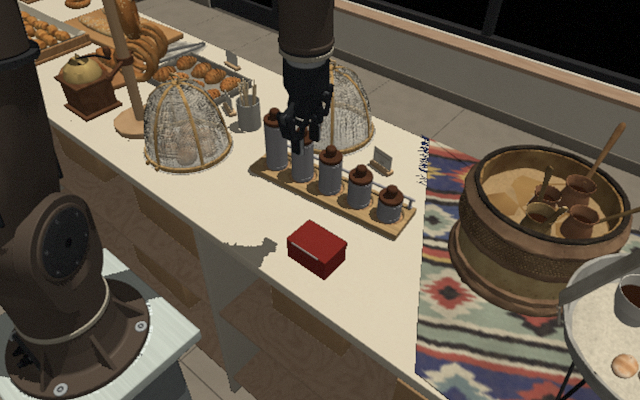

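The scene picture shows all five canisters upright in the rack. They step down from the tallest at (275,140) to the shortest at (390,205), and their tops measure 181, 160, 140, 120 and 100 mm, so each is fully seated. The gripper is clear of everything.

```bash
python3 -c "
from cell import *
print(finish_job())"
```

```text
the job is handed in; nothing more can be done
None
```

The job is handed in: all four canisters stand upright and fully down in their recesses, the row steps down from the tallest (left in place) to the shortest, and the arm used about 32 s of the 88 s.

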